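# Clamp a driver module with the guarded knob

### The job

Set the small aluminium driver module flat on the black clamping fixture, between the steel jaw and the orange pad and in line with them, and let go of it. Then reach into the grey guard collar and turn the green knob clockwise until the jaw holds the module snugly with about 15 N, neither loose nor squeezed hard, and leave it clamped. Don't bang the collar, don't push on the jaw itself, never crush the module, and leave the bin, screwdriver and jar where they are.

Things in the scene. Friction and masses are not known exactly. Their poses are not given: they have to be found in the camera images.
- module: Loose aluminium driver module, 46 (its x) x 60 (its y) x 30 mm, a 40 x 54 x 4 mm green board on top, small parts up to 39 mm; 0.20 to 0.33 kg. Origin: centre of its underside, z up. Stands on the bench left or right of the fixture, at any small yaw. Grasp it across the 46 mm; the 60 mm go between jaw and pad. A half turn makes no difference.
- fixture: Fixed black clamping fixture: plate 130 (x) x 285 mm (y from -157.5 to +127.5), 12 mm thick. Origin on the bench under the middle of the clamping place, z up. Along its y axis stand: guard collar with knob (y = -105 mm), steel jaw, clamping place (y = 0), end stop with orange rubber pad.
- nest (a point): Where the middle of the module's underside should go: top of the plate, 12 mm above the bench, at fixture x = 0, y = 0; axes as the fixture's. Set down here with its y along the fixture's y, the module clears the jaw by 4 mm and the pad by 3 to 13 mm. No walls in x; keep it within 10 mm of the middle.
- jaw: Steel jaw, 44 (x) x 14 (y) mm, standing 31 mm above the plate. Origin at plate height, middle of its clamping face, which looks to fixture +y and starts at fixture y = -34 mm. The knob drives it to +y, 14 mm per radian of clockwise turn (31 mm at most); it slides the module along the plate onto the pad.
- pad_zone (a point): Point fixed on the fixture at plate height, x = 0, y = +38 mm: the mean place of the orange rubber pad's face (44 mm wide, 31 mm high, facing the jaw). The grey end stop that carries the pad is re-set each time, so the true face is up to 5 mm nearer or farther in y and is not measured for you. The pad yields on springs, 8 N per mm over 5 mm, then is solid.
- knob_grip (a point): Green knob: point on its axis, 36 mm above the bench, at fixture x = 0, y = -105 mm; axes turn with the knob. Its grip is an upright bar 44 mm long (along this x axis), 16 mm thick (y), from 16 to 42 mm above the bench, on a black disc of 24 mm radius, top at 16 mm; white mark on top. At the start the bar lies 0.7 rad counter-clockwise of fixture x.
- knob (a joint): Knob angle, 0 at start, grows clockwise from above (clamping), at most 2.2 rad. Stiff dry friction 0.36 N m, stays where left. Steady turning torque: 0.36 N m with the jaw free, plus 0.014 per N of clamping. At rest between steps friction hides up to 0.7: judge the rise over the free-running reading taken alike (15 N: +0.21). Nips after 0.5 to 1.25 rad; 0.13 to 0.18 more gives 15 N.
- collar: Grey guard collar round the knob, fixed: round wall of 40 mm inner and 45 mm outer radius, rim 50 mm above the bench, 8 mm above the knob's top. Origin at plate height on the knob's axis. A fully open gripper does not fit inside: open the fingers only a little wider than the 16 mm bar. Light brushing is harmless.
- bin: Bystander: small black open parts bin, 75 x 60 x 45 mm, loose, beside the fixture. Origin at the centre of its underside.
- screwdriver: Bystander: hand screwdriver lying on the bench beyond the fixture, loose.
- jar: Bystander: small closed jar, 50 mm in diameter and 60 mm tall, loose. Origin at the centre of its underside.

How it is judged:
By the outcome, as a careful person would: the job done as asked, in the order asked, and still so for the second after the job is handed in, with the robot touching nothing.
It also fails if it takes over 67 s, if anything falls off the work surface, if the arm or the gripper's body presses on something with over 40 N, if the wrist force passes 120 N, or if a joint passes its speed limit or range.

### The arm

A 6-joint arm with a two-finger parallel gripper is mounted at the origin on the work surface. World frame = base frame: x ahead of the robot, y to its left, z up, the work surface at z = 0. Lengths are in m, angles in degrees, forces in N, time in s.
With the tool pointing down it reaches from about 0.35 to 0.875 m from the base axis. Payload 4.2 kg.
Tool frame: the origin (TCP) lies between the finger pads; the fingertips stand 19 mm ahead of it and the grasp point (between the pads) is the TCP; z points along the fingers, y is the line along which they close (so a half turn about z gives the same grasp; the last joint's range is limited). The gripper opens to 87 mm and grips with 3 to 60 N. Pads are 19 mm wide; open, the fingers measure 117 mm over their backs; the gripper's body (75 mm by 190 mm) begins 51 mm behind the grasp point.
Start: joints at [79.332, 22.042, 0.453, 0, -68.411, -14.817], TCP at [0.269, 0.564, 0.242] pointing down, gripper open.
Joint ranges: [-179.83, 179.83], [-69.29, 118.12], [-61.27, 80.66], [-181.25, 117.63], [-171.15, -9.14], [-177.46, 177.46]. Speed limits (degrees/s): [159.86, 159.86, 180, 180, 180, 180].

### API

Orientations are given as a 3x3 rotation matrix whose columns are the frame's x, y, z axes.
In Python, from station import r gives the robot as it stands.
- The arm moves only by the tool drive_tool, never from a script. Its argument "steps" is one flat list of numbers, 7 for each row, row after row: the turn, a rotation vector about the tool's x, y, z in rad, then the shift along the tool's x, y, z in m, then the opening, from 0 (shut) to 1 (fully open). A call has 1 to 10 rows; each row shifts and turns the commanded pose from where the row before left it, along the tool's axes as they then stand; what a row does not reach is not made up. A row lasts 1/12 s, in which the tool goes at most 41.7 mm and 7.16 degrees, less where a joint would pass 70% of its speed; a pose out of reach is approached as far as the arm can. A call is refused whole if a number of a shift passes 0.0417 or a number of a turn 0.125, either way. A call with a gripper value outside its range is refused whole. The fingers move at their own pace and stop on an object; the grip force is fixed at half the most. Time passes only in rows, so rows that do not move let the fingers close. It gives the time, the measured TCP pose, the force, the opening and the grip force at its end, in the units of the state.
- r.sense(): the state, without advancing time (a new reading comes with each control period).
- r.capture(name): name is "scene" or "top" or "wrist"; returns the picture (400x640x3 uint8, blue, green, red); there is no depth.
- r.camera_params(name): a dict with "camera_matrix" (3x3 intrinsics, pixels), "extrinsics" (4x4, takes a point from world to camera coordinates). Camera axes: x right, y down, z forward; pixel columns grow to the right and rows downward; lengths in m; the calibration is good to about 2 mm. The wrist camera is an equidistant fisheye: a pixel r from the principal point sees the ray r / f radians off the axis. A picture is of the moment at which its call begins: read the wrist's pose just before it. camera_params takes no time and is no camera call; for the wrist camera it gives the pose at the moment of the call.
- r.finish_job(): hands the job in; it is judged then, once.
The state is a dict: "time_s": time; "joints": joint angles; "joint_velocities": joint speeds; "effort": joint torques, N m; "tcp_pos": TCP position; "ee_rot": TCP orientation; "wrist_force": force on the tool from outside, world axes, zero at the start; "moment": the same for the moment, N m; "gripper_width": opening from 0.0 (shut) to 1.0 (fully open); "gripper_force": force on a finger pad.
Only numpy, scipy, OpenCV 4.12 (cv2) and the standard library are available. Lean on these libraries where they do the work, as an engineer would, in place of code of your own. Each camera call takes 0.05 s, during which the arm holds its last target. There are 200 camera calls.

## Working session

There is one attempt and no reset: what is moved stays moved. The work goes in short steps, Python scripts to look and compute and a tool call to move; the robot and the scene stay as the last step left them, time stands still between calls to the robot, and variables do not carry over. Pictures are saved under pics/ and viewed, at most 10 in all, crops included, and the job is handed in when it is done.

Besides the shell and the picture viewer there is one more tool, called after "Request:" by a JSON object that holds its "op" and its "data", one argument or row to a line. drive_tool: Moves the arm, as the interface text tells. Its arguments: {"type":"object","properties":{"steps":{"type":"array"}},"required":["steps"]}

```bash
ls; mkdir -p pics
python3 - <<'E'
from station import r
import cv2,numpy as np
np.set_printoptions(precision=4,suppress=True)
s=r.sense();print(s)
for n in("top","scene"):
    p=r.camera_params(n);print(n,p)
    cv2.imwrite(f"pics/{n}0.png",r.capture(n))
E
```

```text
pics
{'time_s': 0.0, 'joints': array([ 79.3337,  22.0912,   0.3784,  -0.0295, -68.4131, -14.8154]), 'joint_velocities': array([-0.0056, -0.0214, -0.023 , -0.0906, -0.0895,  0.0536]), 'effort': array([ -0.0002, -39.0666,  18.7407,   4.2201,   0.011 ,  -0.0002]), 'tcp_pos': array([0.2686, 0.5637, 0.2404]), 'ee_rot': array([[ 0.9026, -0.4304, -0.0009],
       [-0.4304, -0.9026, -0.0021],
       [ 0.0001,  0.0022, -1.    ]]), 'wrist_force': array([ 0.6042,  0.047 , -0.199 ]), 'moment': array([-0.0598, -0.0403, -0.0355]), 'gripper_force': 0.0, 'gripper_width': 1.0013141130719891}
top {'camera_matrix': array([[481.9626,   0.    , 322.2131],
       [  0.    , 481.9626, 186.7705],
       [  0.    ,   0.    ,   1.    ]]), 'extrinsics': array([[-0.0287, -0.9996,  0.008 ,  0.0093],
       [-0.9939,  0.0277, -0.1068,  0.6096],
       [ 0.1065, -0.011 , -0.9942,  1.3532],
       [ 0.    ,  0.    ,  0.    ,  1.    ]])}
scene {'camera_matrix': array([[481.1071,   0.    , 317.7083],
       [  0.    , 481.1071, 201.0927],
       [  0.    ,   0.    ,   1.    ]]), 'extrinsics': array([[-0.6373,  0.7705,  0.0152,  0.389 ],
       [ 0.461 ,  0.397 , -0.7937, -0.2312],
       [-0.6175, -0.4988, -0.6082,  1.6034],
       [ 0.    ,  0.    ,  0.    ,  1.    ]])}
```

View pics/top0.png

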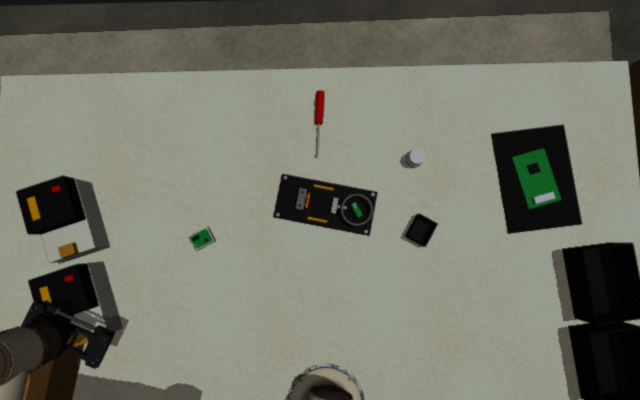

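The module is at about (202,238). The fixture spans (275,175) to (377,235), with the collar at (357,209) and the jaw on its left. Next I'll enlarge both.

Run:
```python
import cv2,numpy as np
a=cv2.imread("pics/top0.png")
f=cv2.resize(a[165:245,265:390],None,fx=6,fy=6,interpolation=cv2.INTER_CUBIC)
m=cv2.resize(a[220:256,180:226],None,fx=6,fy=6,interpolation=cv2.INTER_CUBIC)
f[264:480,0:276]=0
c=np.zeros((480+216,750,3),np.uint8)[:600]
f=cv2.resize(a[165:245,265:390],None,fx=5,fy=5,interpolation=cv2.INTER_CUBIC)
c[:400,:625]=f; m=cv2.resize(a[220:256,180:226],None,fx=5,fy=5,interpolation=cv2.INTER_CUBIC); c[410:590,:230]=m
cv2.imwrite("pics/crop1.png",c)
```

```text
(no output)
```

View pics/crop1.png

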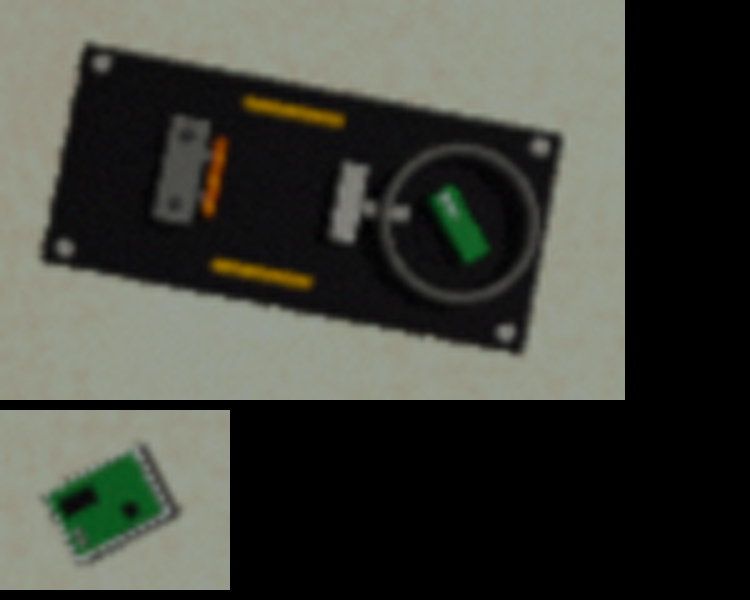

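The plate corners are at (85,44), (560,134), (522,352) and (43,262) in the crop. The board corners are at about (48,498), (133,449), (168,514) and (85,556). The bar mark is at (447,200) and the bar's far end at (475,250).

```bash
cat > h.py <<'E'
import numpy as np,cv2
from station import r
from scipy.spatial.transform import Rotation as R
np.set_printoptions(precision=4,suppress=True)
def ray(P,uv,fish=False):
    K=P["camera_matrix"];E=P["extrinsics"]
    x=(np.atleast_2d(uv)-K[:2,2])/[K[0,0],K[1,1]]
    if fish:
        t=np.linalg.norm(x,axis=1,keepdims=True)
        d=np.hstack([x/np.maximum(t,1e-9)*np.sin(t),np.cos(t)])
    else: d=np.hstack([x,np.ones((len(x),1))])
    return -E[:3,:3].T@E[:3,3], d@E[:3,:3]
def onz(P,uv,z,fish=False):
    o,d=ray(P,uv,fish); return o+d*((z-o[2])/d[:,2])[:,None]
def st():
    s=r.sense(); y=s["ee_rot"][:,1]
    print("t",s["time_s"],"tcp",s["tcp_pos"],"yawY",np.degrees(np.arctan2(y[1],y[0])),"zax",s["ee_rot"][:,2],"F",s["wrist_force"],"M",s["moment"],"w",s["gripper_width"])
    return s
def togo(s,target,ydir_deg):
    """shift in tool axes and turn about tool z so tool y gets along ydir (mod 180), tool z down"""
    Rm=s["ee_rot"]
    print("shift tool",Rm.T@(np.asarray(target)-s["tcp_pos"]))
    best=None
    for k in(0,180):
        a=np.radians(ydir_deg+k);y=np.array([np.cos(a),np.sin(a),0]);z=np.array([0,0,-1.]);x=np.cross(y,z)
        v=R.from_matrix(Rm.T@np.c_[x,y,z]).as_rotvec()
        if best is None or np.linalg.norm(v)<np.linalg.norm(best): best=v
    print("turn",best,"j6",s["joints"][5])
E
python3 - <<'E'
from h import *
P=r.camera_params("top")
c=lambda L,o:(np.array(L)+.5)/5-.5+o
pl=onz(P,c([(85,44),(560,134),(522,352),(43,262)],(265,165)),.012)
print(pl[:,:2]); ctr=pl.mean(0)
d=(pl[0]-pl[1]+pl[3]-pl[2])/2; print("len",np.linalg.norm(d),"wid",np.linalg.norm(pl[0]-pl[3]))
d/=np.linalg.norm(d); print("yaw +y",np.degrees(np.arctan2(d[1],d[0])))
o=ctr+.015*d; print("origin",o,"knob",o-.105*d)
kb=onz(P,c([(463,224)],(265,165)),.042);print("knob obs",kb)
col=onz(P,c([(461,222)],(265,165)),.05);print("collar obs",col)
m=onz(P,c([(48,88),(133,39),(168,104),(85,146)],(180,220)),.034)
print(m,[np.linalg.norm(m[i]-m[i-1]) for i in range(4)],"mod",m.mean(0))
y=m[1]-m[0]+m[2]-m[3];print("mod y yaw",np.degrees(np.arctan2(y[1],y[0])))
E
```

```text
[[ 0.6544  0.1095]
 [ 0.5938 -0.1664]
 [ 0.4679 -0.1393]
 [ 0.5277  0.1363]]
len 0.28221246647943254 wid 0.12950312894723662
yaw +y 77.68166249377715
origin [ 0.5642 -0.0003  0.012 ] knob [ 0.5418 -0.1029  0.012 ]
knob obs [[ 0.5411 -0.1054  0.042 ]]
collar obs [[ 0.5418 -0.1036  0.05  ]]
[[0.4763 0.3731 0.034 ]
 [0.5026 0.3249 0.034 ]
 [0.4653 0.3052 0.034 ]
 [0.443  0.3522 0.034 ]] [np.float64(0.03925300294479169), np.float64(0.054879266817520644), np.float64(0.04216162070389474), np.float64(0.05195226313308822)] mod [0.4718 0.3389 0.034 ]
mod y yaw -62.936177189949646
```

Measured sizes agree with the given ones: plate 282 x 130 mm, board 40 x 53 mm. The module is at (0.472, 0.339) with its 46 mm axis at 27°. The nest is at (0.564, 0.000) with fixture y at 77.7°. I'll go above the module first.

Request:
{"op": "drive_tool", "data": {
  "steps": [0,0,0,0.035,0.0144,0.009,1,0,0,0,0.035,0.0144,0.009,1,0,0,0,0.035,0.0144,0.009,1,0,0,0,0.035,0.0144,0.009,1,0,0,0,0.035,0.0144,0.009,1,0,0,0,0.035,0.0144,0.009,1,0,0,0,0.035,0.0144,0.009,1,0,0,0,0.035,0.0144,0.009,1,0,0,0.11,0,0,0,1,0,0,0.11,0,0,0,1]
}}

```text
time_s: 0.93
tcp_pos: [0.473, 0.3371, 0.1681]
ee_rot: [[0.781, -0.624, -0.002], [-0.624, -0.781, -0.002], [-0.0, 0.003, -1.0]]
wrist_force: [0.6, 0.2, -0.0]
gripper_width: 1.001
gripper_force: 0.0
```

Request:
{"op": "drive_tool", "data": {
  "steps": [0,0,0.11,0,0,0,1,0,0,0.11,0,0,0,1,0,0,0.11,0,0,0,1,0,0,0.11,0,0,0,1,0,0,0,0,0,0,1,0,0,0,0,0,0,1,0,0,0,0,0,0,1]
}}

```text
time_s: 1.52
tcp_pos: [0.472, 0.3396, 0.1693]
ee_rot: [[0.451, -0.892, -0.0], [-0.892, -0.451, -0.0], [0.0, 0.0, -1.0]]
wrist_force: [-1.2, -0.9, -0.2]
gripper_width: 0.999
gripper_force: 0.0
```

Run:
```python
from h import *
s=st();P=r.camera_params("wrist");print(P)
im=r.capture("wrist");cv2.imwrite("pics/w1.png",im)
togo(s,[.4718,.3389,.12],27)
```

```text
t 1.5167 tcp [0.472  0.3396 0.1693] yawY -153.16586731986484 zax [-0.0003 -0.0003 -1.    ] F [-1.2377 -0.9047 -0.1829] M [ 0.0468  0.0112 -0.0037] w 0.9990826426124523
{'camera_matrix': array([[309.7069,   0.    , 314.8874],
       [  0.    , 309.7069, 197.3876],
       [  0.    ,   0.    ,   1.    ]]), 'extrinsics': array([[-0.8916, -0.4529,  0.0006,  0.575 ],
       [-0.4348,  0.8563,  0.2786, -0.0992],
       [-0.1267,  0.2482, -0.9604,  0.2982],
       [ 0.    ,  0.    ,  0.    ,  1.    ]])}
shift tool [0.0006 0.0005 0.0493]
turn [ 0.0005 -0.0001 -0.0029] j6 -24.851322849030307
```

View pics/w1.png

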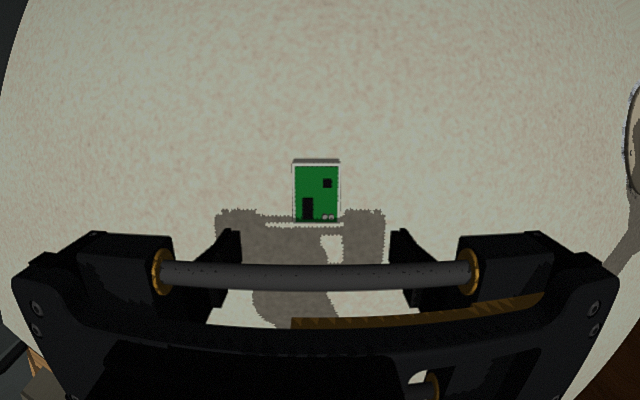

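The wrist view shows the board centred between the fingers and square to them. Its corners are at (296,166), (338,166), (338,220) and (294,220).

Run:
```python
from h import *
s=r.sense();P=r.camera_params("wrist")
m=onz(P,[(296,166),(338.5,166),(338.5,220.5),(294.5,220.5)],.034,True)
print(m,[np.linalg.norm(m[i]-m[i-1]) for i in range(4)],m.mean(0))
y=m[0]+m[1]-m[2]-m[3];a=np.degrees(np.arctan2(y[1],y[0]));print("yaw",a)
togo(s,[*m.mean(0)[:2],.022],a-90)
```

```text
[[0.4995 0.3248 0.034 ]
 [0.4647 0.3071 0.034 ]
 [0.4396 0.3541 0.034 ]
 [0.4775 0.3733 0.034 ]] [np.float64(0.05326481982820405), np.float64(0.0390264897647517), np.float64(0.05326109795187102), np.float64(0.042458489507636976)] [0.4703 0.3399 0.034 ]
yaw -63.75926801470095
shift tool [-0.0009  0.0014  0.1474]
turn [ 0.0003 -0.0001  0.0099] j6 -24.881833084326882
```

Request:
{"op": "drive_tool", "data": {
  "steps": [0,0,0.01,-0.001,0.001,0.027,1,0,0,0,0,0,0.03,1,0,0,0,0,0,0.03,1,0,0,0,0,0,0.03,1,0,0,0,0,0,0.02,1,0,0,0,0,0,0.01,1,0,0,0,0,0,0,1,0,0,0,0,0,0,0.4,0,0,0,0,0,0,0.4,0,0,0,0,0,0,0.4]
}}

```text
time_s: 2.4
tcp_pos: [0.4712, 0.3407, 0.0235]
ee_rot: [[0.441, -0.898, 0.001], [-0.898, -0.441, 0.002], [-0.001, -0.002, -1.0]]
wrist_force: [0.5, 0.2, 0.4]
gripper_width: 0.851
gripper_force: 0.0
```

Request:
{"op": "drive_tool", "data": {
  "steps": [0,0,0,0,0,0,0.4,0,0,0,0,0,0,0.4,0,0,0,0,0,0,0.4,0,0,0,0,0,0,0.4]
}}

```text
time_s: 2.73
tcp_pos: [0.4708, 0.3402, 0.0228]
ee_rot: [[0.44, -0.898, 0.0], [-0.898, -0.44, 0.0], [-0.0, -0.0, -1.0]]
wrist_force: [-0.8, 0.5, 0.3]
gripper_width: 0.558
gripper_force: 0.0
```

Request:
{"op": "drive_tool", "data": {
  "steps": [0,0,0,0,0,0,0,0,0,0,0,0,0,0,0,0,0,0,0,0,0,0,0,0,0,0,-0.01,0,0,0,0,0,0,-0.03,0,0,0,0,0,0,-0.03,0,0,0,0,0,0,-0.03,0,0,0,0,0,0,0,0,0,0,0,0,0,0,0]
}}

```text
time_s: 3.48
tcp_pos: [0.4711, 0.3408, 0.1246]
ee_rot: [[0.44, -0.898, 0.002], [-0.898, -0.44, 0.004], [-0.002, -0.004, -1.0]]
wrist_force: [0.3, -0.9, -3.5]
gripper_width: 0.528
gripper_force: 30.0
```

Run:
```python
from h import *
s=st();togo(s,[.5642,-.0003,.122],77.7-90)
```

```text
t 3.4833 tcp [0.4711 0.3408 0.1246] yawY -153.88940994436047 zax [ 0.0023  0.0035 -1.    ] F [ 0.279  -0.8864 -3.4588] M [ 0.0163  0.1416 -0.0368] w 0.5276342020148352
shift tool [0.3473 0.0666 0.0016]
turn [-0.0028  0.0033  0.6704] j6 -25.695721689276784
```

Held, at about 0.35 kg. I'll carry it to above the nest, keeping 10 cm up and short of it in case of tilt.

Request:
{"op": "drive_tool", "data": {
  "steps": [0,0,0,0.0347,0.0067,0,0,0,0,0,0.0347,0.0067,0,0,0,0,0,0.0347,0.0067,0,0,0,0,0,0.0347,0.0067,0,0,0,0,0,0.0347,0.0067,0,0,0,0,0,0.0347,0.0067,0,0,0,0,0,0.0347,0.0067,0,0,0,0,0,0.0347,0.0067,0,0,0,0,0,0.0347,0.0067,0,0,0,0,0,0.0347,0.0067,0,0]
}}

```text
time_s: 4.32
tcp_pos: [0.562, -0.0029, 0.1206]
ee_rot: [[0.44, -0.898, -0.004], [-0.898, -0.44, -0.001], [-0.001, 0.004, -1.0]]
wrist_force: [0.8, 0.3, -4.4]
gripper_width: 0.525
gripper_force: 30.0
```

Request:
{"op": "drive_tool", "data": {
  "steps": [0,0,0.112,0,0,0,0,0,0,0.112,0,0,0,0,0,0,0.112,0,0,0,0,0,0,0.112,0,0,0,0,0,0,0.112,0,0,0,0,0,0,0.112,0,0,0,0,0,0,0,0,0,0,0,0,0,0,0,0,0,0,0,0,0,0,0,0,0]
}}

```text
time_s: 5.07
tcp_pos: [0.5627, -0.001, 0.1216]
ee_rot: [[-0.212, -0.977, -0.002], [-0.977, 0.212, -0.0], [0.001, 0.002, -1.0]]
wrist_force: [-0.8, -0.8, -2.1]
gripper_width: 0.526
gripper_force: 30.0
```

Run:
```python
from h import *
s=st();P=r.camera_params("wrist");np.save("w2.npy",P["extrinsics"])
im=r.capture("wrist");cv2.imwrite("pics/w2.png",im)
togo(s,[.5642,-.0003,.122],77.7-90)
```

```text
t 5.0667 tcp [ 0.5627 -0.001   0.1216] yawY 167.74904898357912 zax [-0.0022 -0.0004 -1.    ] F [-0.7874 -0.7552 -2.145 ] M [ 0.0822 -0.0582  0.028 ] w 0.5262952345387772
shift tool [-0.001  -0.0013 -0.0004]
turn [ 0.002  -0.0008  0.0009] j6 -28.626292823872888
```

View pics/w2.png

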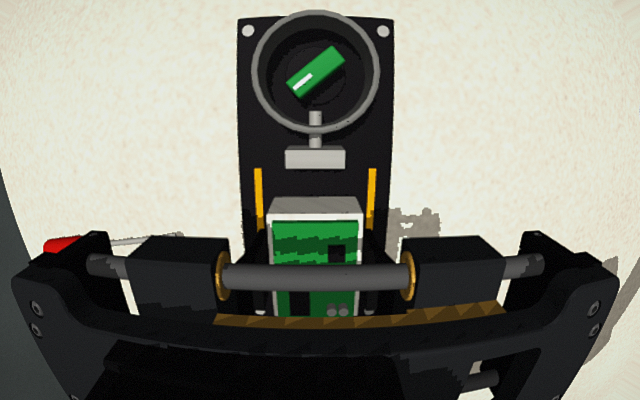

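The module is square to the fixture. Its top front edge runs (267,214) to (362,214) and its lower front edge is at row 197. The jaw top spans (285,150) to (345,168), the collar rim is centred near (315,71) with radius about 64, and the bar is at (315,71).

Run:
```python
from h import *
s=r.sense();P=r.camera_params("wrist")
E=P["extrinsics"];cam=-E[:3,:3].T@E[:3,3];
a=np.radians(77.7);fy=np.array([np.cos(a),np.sin(a)]);fx=np.array([np.sin(a),-np.cos(a)]);o=np.array([.5642,-.0003])
def f(n,uv,z):
    p=onz(P,uv,z,True);q=(p[:,:2]-o);print(n,"world",p[:,:2].round(4).tolist(),"fix",np.c_[q@fx,q@fy]*1000)
print("cam fix",(cam[:2]-o)@fx,(cam[:2]-o)@fy,cam[2])
zt=s["tcp_pos"][2]
f("mod top front",[(267.5,214),(362,214)],zt+.0075)
f("mod bot front",[(274,197.5),(355,197.5)],zt-.0225)
f("jaw top front/back",[(286,168),(345,168),(287,149.5),(343,149.5)],.043)
f("jaw top frontv2",[(285,150),(345,150)],.043)
f("collar rim L,R,T,B outer",[(251,70),(381,72),(316,11),(315,134)],.05)
f("plate corners near knob",[(238,18),(393,18)],.012)
f("bar corners",[(331,45.5),(345,61),(301,98),(287,81)],.042)
f("yellow lines ends",[(258,168),(372,168)],.012)
```

```text
cam fix 6.076079512482759e-05 -0.07714183272160918 0.26624897501879924
mod top front world [[0.5794, -0.0337], [0.5359, -0.0242]] fix [[ 21.9964 -29.3434]
 [-22.5793 -29.4024]]
mod bot front world [[0.5802, -0.0332], [0.5355, -0.0235]] fix [[ 22.6532 -28.7527]
 [-23.0614 -28.8185]]
jaw top front/back world [[0.577, -0.0389], [0.5346, -0.0297], [0.5731, -0.0521], [0.5334, -0.0435]] fix [[ 20.6829 -34.9974]
 [-22.6629 -35.0752]
 [ 19.7299 -48.7005]
 [-20.9102 -48.7755]]
jaw top frontv2 world [[0.5746, -0.0521], [0.532, -0.0428]] fix [[ 21.1947 -48.3446]
 [-22.378  -48.4249]]
collar rim L,R,T,B outer world [[0.5845, -0.1137], [0.4965, -0.0934], [0.5315, -0.1455], [0.5508, -0.0593]] fix [[  43.9492 -106.5077]
 [ -46.3204 -105.3739]
 [  -1.0481 -148.8615]
 [  -0.5417  -60.4745]]
plate corners near knob world [[0.5924, -0.1683], [0.4668, -0.1414]] fix [[  63.3181 -158.123 ]
 [ -65.1388 -158.5896]]
bar corners world [[0.5261, -0.1197], [0.5187, -0.1065], [0.5551, -0.0863], [0.5622, -0.1007]] fix [[ -11.8116 -124.7932]
 [ -21.8152 -113.4121]
 [   9.4688  -85.9886]
 [  19.4542  -98.5084]]
yellow lines ends world [[0.6042, -0.039], [0.5102, -0.0187]] fix [[ 47.3494 -29.3171]
 [-48.8136 -29.4801]]
```

The fixture estimate agrees to within 1 mm, with about (-0.9, -0.8) mm residual. The module needs about 1.7 mm more towards the jaw and 0.7 mm sideways. Then it goes down.

Request:
{"op": "drive_tool", "data": {
  "steps": [0,0,0,0.0017,0.0007,0,0,0,0,0,0,0,0.02,0,0,0,0,0,0,0.02,0,0,0,0,0,0,0.02,0,0,0,0,0,0,0.012,0,0,0,0,0,0,0.006,0,0,0,0,0,0,0.004,0,0,0,0,0,0,0.002,0,0,0,0,0,0,0,0,0,0,0,0,0,0,0]
}}

```text
time_s: 5.95
tcp_pos: [0.563, -0.0023, 0.0393]
ee_rot: [[-0.214, -0.977, 0.002], [-0.977, 0.214, 0.0], [-0.001, -0.002, -1.0]]
wrist_force: [0.2, -0.0, -2.6]
gripper_width: 0.524
gripper_force: 30.0
```

Run:
```python
from h import *
s=st();o=np.array([.5642,-.0003,.0345]);togo(s,o,77.7-90)
im=r.capture("wrist");cv2.imwrite("pics/w3.png",im)
```

```text
t 5.95 tcp [ 0.563  -0.0023  0.0393] yawY 167.6447889669591 zax [ 0.0016  0.0003 -1.    ] F [ 0.1561 -0.0251 -2.5603] M [ 0.0739 -0.027   0.0025] w 0.5235150443456876
shift tool [-0.0022 -0.0008  0.0048]
turn [-0.0015  0.0007 -0.001 ] j6 -28.63078937303887
```

View pics/w3.png

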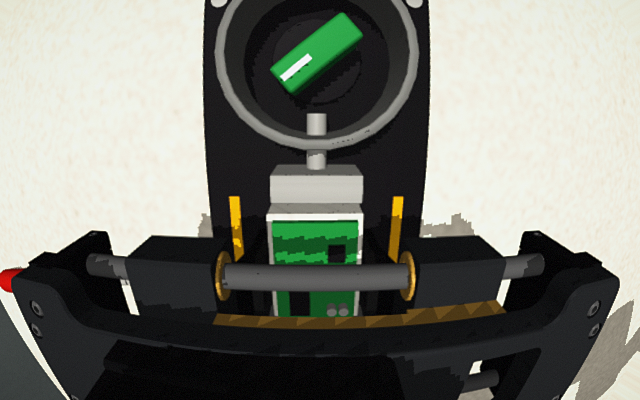

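The jaw top's front edge is at row 203, (270–363). The module's top front edge is at row 214, (267–363), with a clean dark gap between. I'll check the gap numerically.

Run:
```python
from h import *
s=r.sense();P=r.camera_params("wrist")
a=np.radians(77.7);fy=np.array([np.cos(a),np.sin(a)]);fx=np.array([np.sin(a),-np.cos(a)]);o=np.array([.5642,-.0003])
def f(n,uv,z):
    p=onz(P,uv,z,True);q=(p[:,:2]-o);print(n,np.c_[q@fx,q@fy]*1000)
f("mod",[(267.5,214),(362.5,214)],s["tcp_pos"][2]+.0075)
f("jaw",[(270,203),(363,203)],.043)
f("bar corners",[(347,12),(362,34),(292,95),(271,71)],.042)
im=cv2.imread("pics/w3.png");print(im[165:222,300:306].mean((1,2)).astype(int))
```

```text
mod [[ 22.2937 -30.6324]
 [-22.5059 -30.673 ]]
jaw [[ 21.466  -34.8451]
 [-23.1286 -34.8815]]
bar corners [[ -14.5997 -125.2042]
 [ -21.3683 -114.569 ]
 [  10.2994  -85.4287]
 [  19.8094  -96.7978]]
[ 89  90  89  88  87  89  90  88  87  99 141 190 195 195 197 198 199 197
 196 196 197 198 199 199 199 199 198 197 196 195 194 194 192 191 190 190
 193 182 137 129 129 131 131 131 131 131 128 124 162 242 242 241 241 245
 253 119  32]
```

The gap is 4.2 mm as intended. Now the last few millimetres, softly.

Request:
{"op": "drive_tool", "data": {
  "steps": [0,0,0,0,0.0005,0.002,0,0,0,0,0,0,0.001,0,0,0,0,0,0,0.001,0,0,0,0,0,0,0,0,0,0,0,0,0,0,0]
}}

```text
time_s: 6.42
tcp_pos: [0.5619, -0.0023, 0.0347]
ee_rot: [[-0.214, -0.977, 0.0], [-0.977, 0.214, 0.0], [-0.0, -0.0, -1.0]]
wrist_force: [-0.2, 0.6, -1.2]
gripper_width: 0.527
gripper_force: 30.0
```

Request:
{"op": "drive_tool", "data": {
  "steps": [0,0,0,0,0,0.0007,0,0,0,0,0,0,0,0,0,0,0,0,0,0,0]
}}

```text
time_s: 6.67
tcp_pos: [0.5619, -0.0023, 0.0347]
ee_rot: [[-0.214, -0.977, 0.0], [-0.977, 0.214, -0.0], [0.0, -0.0, -1.0]]
wrist_force: [-2.8, 0.2, 4.7]
gripper_width: 0.526
gripper_force: 30.0
```

It has seated. Release and rise.

Request:
{"op": "drive_tool", "data": {
  "steps": [0,0,0,0,0,0,0.8,0,0,0,0,0,0,0.8,0,0,0,0,0,0,0.8,0,0,0,0,0,0,0.8,0,0,0,0,0,0,0.8,0,0,0,0,0,-0.02,0.8,0,0,0,0,0,-0.03,0.8,0,0,0,0,0,-0.03,0.8,0,0,0,0,0,-0.02,0.8,0,0,0,0,0,0,0.3]
}}

```text
time_s: 7.5
tcp_pos: [0.5649, -0.0018, 0.1389]
ee_rot: [[-0.213, -0.977, 0.01], [-0.977, 0.213, 0.001], [-0.004, -0.01, -1.0]]
wrist_force: [0.1, 1.0, -0.2]
gripper_width: 0.771
gripper_force: 0.0
```

Run:
```python
from h import *
s=st()
a=np.radians(77.7);fy=np.array([np.cos(a),np.sin(a),0]);fx=np.array([np.sin(a),-np.cos(a),0])
k=np.array([.5642,-.0003,0])-.0008*fx-.1055*fy; print("knob",k)
togo(s,[k[0],k[1],.135],117.8)
im=r.capture("wrist");cv2.imwrite("pics/w4.png",im)
```

```text
t 7.5 tcp [ 0.5649 -0.0018  0.1389] yawY 167.68716672798595 zax [ 0.0101  0.0015 -0.9999] F [ 0.1138  0.981  -0.2349] M [ 0.1135 -0.1566 -0.0062] w 0.7710850456368896
knob [ 0.5409 -0.1032  0.    ]
shift tool [0.1042 0.0019 0.0035]
turn [-0.0074  0.0075  0.8707] j6 -28.665193966414094
```

View pics/w4.png

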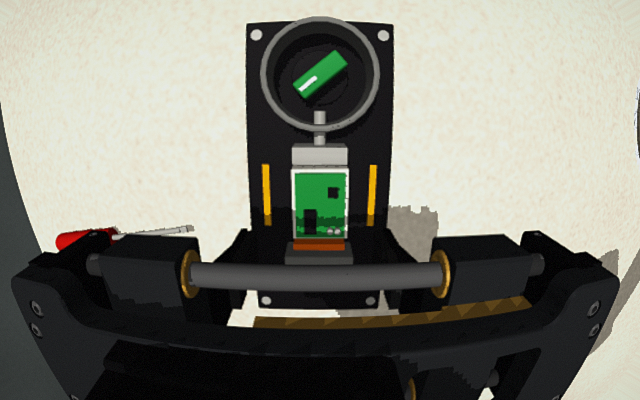

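The module stands flat and in line between the jaw (rows 145–165) and the orange pad (row 245). Next is above the knob, with the fingers at 26 mm and across the bar.

Request:
{"op": "drive_tool", "data": {
  "steps": [0,0,0,0.035,0.001,0,0.3,0,0,0,0.035,0.001,0,0.3,0,0,0,0.034,0,0,0.3,0,0,0.109,0,0,0,0.3,0,0,0.109,0,0,0,0.3,0,0,0.109,0,0,0,0.3,0,0,0.109,0,0,0,0.3,0,0,0.109,0,0,0,0.3,0,0,0.109,0,0,0,0.3,0,0,0.109,0,0,0,0.3]
}}

```text
time_s: 8.38
tcp_pos: [0.5367, -0.1035, 0.1323]
ee_rot: [[-0.833, -0.553, -0.003], [-0.553, 0.833, 0.0], [0.002, 0.002, -1.0]]
wrist_force: [0.3, 0.3, -0.8]
gripper_width: 0.298
gripper_force: 0.0
```

Request:
{"op": "drive_tool", "data": {
  "steps": [0,0,0.108,0,0,0,0.3,0,0,0,0,0,0,0.3,0,0,0,0,0,0,0.3,0,0,0,0,0,0,0.3]
}}

```text
time_s: 8.72
tcp_pos: [0.5372, -0.1035, 0.1331]
ee_rot: [[-0.884, -0.467, -0.001], [-0.467, 0.884, -0.0], [0.001, 0.001, -1.0]]
wrist_force: [-0.2, 0.3, -0.5]
gripper_width: 0.299
gripper_force: 0.0
```

Run:
```python
from h import *
s=st();togo(s,[.5409,-.1032,.039],117.8)
im=r.capture("wrist");cv2.imwrite("pics/w5.png",im)
```

```text
t 8.7167 tcp [ 0.5372 -0.1035  0.1331] yawY 117.84473120954314 zax [-0.0013 -0.     -1.    ] F [-0.1903  0.3404 -0.5229] M [ 0.0421 -0.1336 -0.0272] w 0.2988808219321736
shift tool [-0.0035 -0.0015  0.0941]
turn [ 0.0006 -0.0012  0.0008] j6 -68.22720622925927
```

View pics/w5.png

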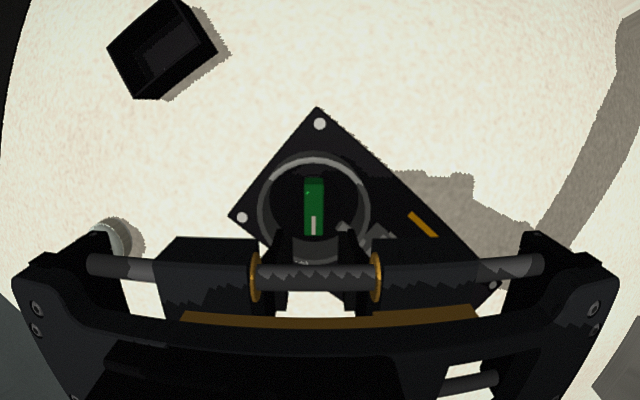

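The bar stands upright in the view with its top from (305,181) to (323,236). The fingers point the right way, and I'll measure the bar centre.

Run:
```python
from h import *
s=r.sense();P=r.camera_params("wrist")
m=onz(P,[(305,181),(322,181),(323.5,236),(304,236)],.042,True)
print(m,[np.linalg.norm(m[i]-m[i-1]) for i in range(4)])
c=m.mean(0);y=m[1]+m[0]-m[2]-m[3];a=np.degrees(np.arctan2(y[1],y[0]));print(c,a)
togo(s,[c[0],c[1],.039],a+90)
```

```text
[[ 0.5227 -0.1203  0.042 ]
 [ 0.5165 -0.1086  0.042 ]
 [ 0.5569 -0.0854  0.042 ]
 [ 0.5644 -0.0996  0.042 ]] [np.float64(0.04655105995212949), np.float64(0.01328153644019879), np.float64(0.04655834774060336), np.float64(0.016116376635848473)]
[ 0.5401 -0.1035  0.042 ] -151.90815237344128
shift tool [-0.0025 -0.0013  0.0943]
turn [ 0.0004 -0.0008 -0.0047] j6 -68.25598786179027
```

Request:
{"op": "drive_tool", "data": {
  "steps": [0,0,0,-0.003,-0.0014,0.02,0.3,0,0,0,0,0,0.02,0.3,0,0,0,0,0,0.01,0.3,0,0,0,0,0,0,0.3,0,0,0,0,0,0.01,0.3,0,0,0,0,0,0.01,0.3,0,0,0,0,0,0.01,0.3,0,0,0,0,0,0.01,0.3,0,0,0,0,0,0.004,0.3,0,0,0,0,0,0,0.3]
}}

```text
time_s: 9.6
tcp_pos: [0.5401, -0.1034, 0.0385]
ee_rot: [[-0.885, -0.465, -0.003], [-0.465, 0.885, -0.0], [0.002, 0.001, -1.0]]
wrist_force: [-0.2, 0.1, 0.3]
gripper_width: 0.3
gripper_force: 0.0
```

Request:
{"op": "drive_tool", "data": {
  "steps": [0,0,0,0,0,0,0.3,0,0,0,0,0,0,0.3]
}}

```text
time_s: 9.77
tcp_pos: [0.5413, -0.1033, 0.0402]
ee_rot: [[-0.885, -0.465, 0.001], [-0.465, 0.885, -0.0], [-0.001, -0.0, -1.0]]
wrist_force: [-0.2, 0.6, 0.2]
gripper_width: 0.301
gripper_force: 0.0
```

Run:
```python
from h import *
s=st();togo(s,[.5405,-.1034,.039],117.8)
```

```text
t 9.7667 tcp [ 0.5413 -0.1033  0.0402] yawY 117.73336256476333 zax [ 0.0009 -0.0001 -1.    ] F [-0.1514  0.6296  0.2309] M [ 0.0477 -0.1221  0.0267] w 0.30124989738371577
shift tool [0.0008 0.0003 0.0012]
turn [-0.0005  0.0007 -0.0012] j6 -68.33487191002021
```

Request:
{"op": "drive_tool", "data": {
  "steps": [0,0,0,0,0,0,0.05,0,0,0,0,0,0,0.05,0,0,0,0,0,0,0.05,0,0,0,0,0,0,0.05,0,0,0,0,0,0,0.05]
}}

```text
time_s: 10.18
tcp_pos: [0.5411, -0.103, 0.0403]
ee_rot: [[-0.885, -0.465, 0.001], [-0.465, 0.885, 0.0], [-0.001, -0.0, -1.0]]
wrist_force: [-1.8, 1.5, 2.9]
gripper_width: 0.181
gripper_force: 30.0
```

```bash
python3 -c "
from h import *
s=st()"
```

```text
t 10.1833 tcp [ 0.5411 -0.103   0.0403] yawY 117.72202836322553 zax [ 0.0006  0.0002 -1.    ] F [-1.7661  1.5472  2.9344] M [ 0.8539  0.2105 -0.0176] w 0.18106685035146444
```

Request:
{"op": "drive_tool", "data": {
  "steps": [0,0,0.04,0,0,0,0.05,0,0,0.04,0,0,0,0.05,0,0,0.04,0,0,0,0.05,0,0,0.04,0,0,0,0.05,0,0,0.04,0,0,0,0.05]
}}

```text
time_s: 10.6
tcp_pos: [0.5411, -0.1032, 0.0403]
ee_rot: [[-0.96, -0.28, 0.0], [-0.28, 0.96, -0.0], [-0.0, -0.0, -1.0]]
wrist_force: [0.0, 2.2, 2.6]
gripper_width: 0.184
gripper_force: 30.1
```

```bash
python3 -c "
from h import *
s=st()"
```

```text
t 10.6 tcp [ 0.5411 -0.1032  0.0403] yawY 106.2733296114325 zax [ 0.0005 -0.0004 -1.    ] F [0.0072 2.2417 2.5745] M [0.5884 0.1465 0.3988] w 0.1844084416175311
```

The knob follows and the free-running torque reads 0.40.

Request:
{"op": "drive_tool", "data": {
  "steps": [0,0,0.04,0,0,0,0.05,0,0,0.04,0,0,0,0.05,0,0,0.04,0,0,0,0.05,0,0,0.04,0,0,0,0.05,0,0,0.04,0,0,0,0.05]
}}

```text
time_s: 11.02
tcp_pos: [0.5412, -0.1033, 0.0404]
ee_rot: [[-0.996, -0.084, 0.001], [-0.084, 0.996, -0.001], [-0.0, -0.001, -1.0]]
wrist_force: [-1.2, 0.8, 3.0]
gripper_width: 0.179
gripper_force: 30.1
```

```bash
python3 -c "
from h import *
s=st()"
```

```text
t 11.0167 tcp [ 0.5412 -0.1033  0.0404] yawY 94.82097140527662 zax [ 0.0005 -0.0006 -1.    ] F [-1.2409  0.8239  3.0078] M [0.2961 0.0617 0.3914] w 0.1788507638652353
```

Request:
{"op": "drive_tool", "data": {
  "steps": [0,0,0.02,0,0,0,0.05,0,0,0.02,0,0,0,0.05,0,0,0.02,0,0,0,0.05,0,0,0.02,0,0,0,0.05]
}}

```text
time_s: 11.35
tcp_pos: [0.5412, -0.1034, 0.0403]
ee_rot: [[-1.0, -0.003, 0.001], [-0.003, 1.0, -0.0], [-0.001, -0.0, -1.0]]
wrist_force: [-1.4, 0.5, 5.1]
gripper_width: 0.182
gripper_force: 30.1
```

Run:
```python
from h import *
s=st()
im=r.capture("top");cv2.imwrite("pics/t2.png",cv2.resize(im[165:245,265:390],None,fx=6,fy=6,interpolation=cv2.INTER_CUBIC))
```

```text
t 11.35 tcp [ 0.5412 -0.1034  0.0403] yawY 90.18024605287671 zax [ 0.0005 -0.0004 -1.    ] F [-1.4429  0.5464  5.1279] M [0.1876 0.2419 0.4245] w 0.18217602921721807
```

Now in small uniform steps of 4 x 0.02 rad, reading the torque alike each time.

Request:
{"op": "drive_tool", "data": {
  "steps": [0,0,0.02,0,0,0,0.05,0,0,0.02,0,0,0,0.05,0,0,0.02,0,0,0,0.05,0,0,0.02,0,0,0,0.05]
}}

```text
time_s: 11.73
tcp_pos: [0.5412, -0.1035, 0.0403]
ee_rot: [[-0.997, 0.077, 0.001], [0.077, 0.997, -0.0], [-0.001, -0.0, -1.0]]
wrist_force: [-1.3, 0.3, 4.7]
gripper_width: 0.183
gripper_force: 30.1
```

```bash
python3 -c "
from h import *
s=st()"
```

```text
t 11.7333 tcp [ 0.5412 -0.1035  0.0403] yawY 85.58765014736137 zax [ 0.0005 -0.0004 -1.    ] F [-1.3156  0.3179  4.6776] M [0.0667 0.2305 0.3617] w 0.18323063949046983
```

Request:
{"op": "drive_tool", "data": {
  "steps": [0,0,0.02,0,0,0,0.05,0,0,0.02,0,0,0,0.05,0,0,0.02,0,0,0,0.05,0,0,0.02,0,0,0,0.05]
}}

```text
time_s: 12.07
tcp_pos: [0.5412, -0.1035, 0.0403]
ee_rot: [[-0.988, 0.156, 0.001], [0.156, 0.988, -0.001], [-0.001, -0.0, -1.0]]
wrist_force: [-1.0, -0.0, 5.0]
gripper_width: 0.186
gripper_force: 30.2
```

```bash
python3 -c "
from h import *
s=st()"
```

```text
t 12.0667 tcp [ 0.5412 -0.1035  0.0403] yawY 81.02757177402427 zax [ 0.0005 -0.0005 -1.    ] F [-1.0193 -0.0357  5.0173] M [-0.0178  0.2116  0.479 ] w 0.18588927097921049
```

Request:
{"op": "drive_tool", "data": {
  "steps": [0,0,0.02,0,0,0,0.05,0,0,0.02,0,0,0,0.05]
}}

```text
time_s: 12.23
tcp_pos: [0.5412, -0.1036, 0.0403]
ee_rot: [[-0.981, 0.195, 0.0], [0.195, 0.981, -0.001], [-0.001, -0.001, -1.0]]
wrist_force: [-1.1, -0.1, 5.0]
gripper_width: 0.182
gripper_force: 30.2
```

```bash
python3 -c "
from h import *
s=st()"
```

```text
t 12.2333 tcp [ 0.5412 -0.1036  0.0403] yawY 78.75429260373733 zax [ 0.0005 -0.0006 -1.    ] F [-1.0589 -0.0933  5.0473] M [-0.104   0.1776  0.4807] w 0.18151315267651552
```

Request:
{"op": "drive_tool", "data": {
  "steps": [0,0,0.02,0,0,0,0.05,0,0,0.02,0,0,0,0.05]
}}

```text
time_s: 12.4
tcp_pos: [0.5412, -0.1036, 0.0403]
ee_rot: [[-0.972, 0.234, 0.0], [0.234, 0.972, -0.001], [-0.001, -0.001, -1.0]]
wrist_force: [-0.7, -0.7, 5.6]
gripper_width: 0.184
gripper_force: 30.3
```

```bash
python3 -c "
from h import *
s=st()"
```

```text
t 12.4 tcp [ 0.5412 -0.1036  0.0403] yawY 76.47440024501095 zax [ 0.0004 -0.0007 -1.    ] F [-0.7141 -0.6719  5.5937] M [-0.1494  0.247   0.6714] w 0.18430201045700378
```

Run:
```python
from h import *
for i in range(6):
    im=r.capture("top");s=r.sense();print(s["time_s"],s["moment"][2],s["gripper_width"],s["wrist_force"])
```

```text
12.45 0.5691250232597106 0.18236252957836724 [-0.7366 -0.4735  5.5591]
12.5 0.5932362752561939 0.18267450490394455 [-1.2258 -1.18    4.4508]
12.55 0.5124520781988602 0.1802438563875341 [-0.8073 -0.3009  5.7454]
12.6 0.5320419435049739 0.18472383276082202 [-1.9163 -0.2012  4.7984]
12.65 0.531290179291939 0.18334603216064063 [-0.961  -0.5473  4.5016]
12.7 0.5598387341535188 0.1816849427997265 [-0.5419 -0.6488  5.1571]
```

Request:
{"op": "drive_tool", "data": {
  "steps": [0,0,0.015,0,0,0,0.05]
}}

```text
time_s: 12.78
tcp_pos: [0.5412, -0.1036, 0.0403]
ee_rot: [[-0.969, 0.248, 0.0], [0.248, 0.969, -0.001], [-0.001, -0.001, -1.0]]
wrist_force: [-1.2, -0.9, 5.0]
gripper_width: 0.18
gripper_force: 30.3
```

Run:
```python
from h import *
s=st()
L=[]
for i in range(8):
    im=r.capture("top");s=r.sense();L.append(s["moment"][2])
print(np.array(L),np.mean(L))
cv2.imwrite("pics/t3.png",cv2.resize(im[165:245,265:390],None,fx=6,fy=6,interpolation=cv2.INTER_CUBIC))
```

```text
t 12.7833 tcp [ 0.5412 -0.1036  0.0403] yawY 75.66198842319427 zax [ 0.0004 -0.0007 -1.    ] F [-1.2091 -0.9035  5.0389] M [-0.09    0.2279  0.6056] w 0.18032602091203456
[0.5496 0.5604 0.5795 0.5671 0.5846 0.5941 0.5551 0.5949] 0.5731666642981623
```

The torque is about +0.18 to +0.21 over free running, roughly 14 to 15 N, and the angle since the nip agrees. Now release and rise straight up.

Request:
{"op": "drive_tool", "data": {
  "steps": [0,0,0,0,0,0,0.3,0,0,0,0,0,0,0.3,0,0,0,0,0,0,0.3,0,0,0,0,0,-0.01,0.3,0,0,0,0,0,-0.02,0.3,0,0,0,0,0,-0.03,0.3,0,0,0,0,0,-0.03,0.3,0,0,0,0,0,-0.03,0.3,0,0,0,-0.03,0,-0.03,0.3,0,0,0,-0.03,0,-0.03,0.3]
}}

```text
time_s: 14.02
tcp_pos: [0.5973, -0.1179, 0.2218]
ee_rot: [[-0.969, 0.248, 0.001], [0.248, 0.969, 0.0], [-0.001, 0.001, -1.0]]
wrist_force: [1.2, -0.3, -0.5]
gripper_width: 0.301
gripper_force: 0.0
```

Run:
```python
from h import *
st();cv2.imwrite("pics/w6.png",r.capture("wrist"))
```

```text
t 14.0167 tcp [ 0.5973 -0.1179  0.2218] yawY 75.62559443035765 zax [ 0.0009  0.0003 -1.    ] F [ 1.2327 -0.2872 -0.4557] M [-0.0013 -0.4102  0.0194] w 0.3013483307570006
```

View pics/w6.png

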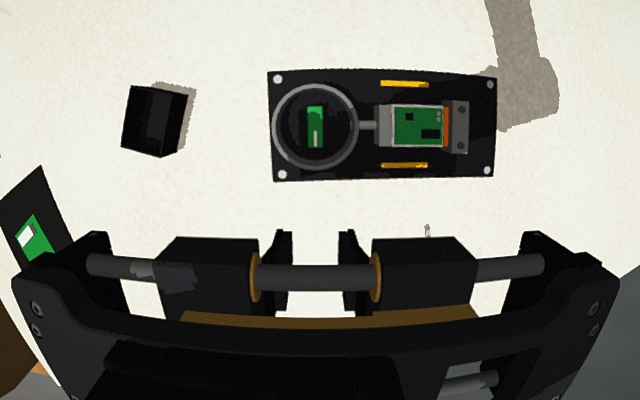

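The module is seated between the jaw (382,127) and the orange pad (446,127) with no gap, and the bin is undisturbed. The bar at (315,127) is still aligned with the tool, so the knob did not spring back.

```bash
python3 -c "
from station import r
print(r.finish_job())"
```

```text
the job is handed in; nothing more can be done
None
```

The module sits flat and in line on the fixture and is clamped at an estimated 14–15 N (judged from the knob torque), the gripper is clear of everything, and the job is handed in at about 14 s.

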